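Lay a tape roll flat where a jar is in the way

ROBOT

A 6-joint arm with a two-finger parallel gripper is mounted at the origin on a cart in front of the work surface, level with it; the furniture and walls round the work are solid. World frame = base frame: x ahead of the robot, y to its left, z up, the work surface at z = 0. Lengths are in m, angles in degrees, forces in N, time in s.
With the tool pointing down it reaches from about 0.4 to 0.825 m from the base axis. Payload 7 kg.
Tool frame: the origin (TCP) lies midway between the tips of the shut fingers; the grasp point (between the pads) lies 19 mm behind it; z points along the fingers, y is the line along which they close (so a half turn about z gives the same grasp; the last joint's range is limited). The gripper opens to 88 mm and grips with 3 to 60 N. Pads are 19 mm wide; open, the fingers measure 130 mm over their backs; the gripper's body (78 mm by 193 mm) begins 47 mm behind the grasp point.
Start: joints at [80.85, 20.546, 0.682, 0, -70.136, -16.507], TCP at [0.292, 0.608, 0.227] pointing down, gripper open.
Joint ranges: [-176.03, 176.03], [-82.01, 121.73], [-58.28, 71.71], [-173.87, 95.51], [-174.79, -0.11], [-173.66, 173.66]. Speed limits (degrees/s): [136.94, 136.94, 172.46, 180, 180, 180].

INTERFACE

Orientations are given as [roll, pitch, yaw] about the fixed x, y, z axes, in that order (R = Rz(yaw) Ry(pitch) Rx(roll)).
In Python, from plant import ctrl gives the robot as it stands. The module is installed in compiled form; this text tells all that it offers.
- The arm moves only by the tool send_rows, never from a script. Its argument "plan" is a list that holds one entry, the list of rows, each a list of 6 numbers: the shift along the tool's x, y, z in parts of the range, where 1.0 means 60 cm, then the turn, a rotation vector about the tool's x, y, z in a scale on which 1.0 is 90 degrees. A call has 1 to 8 rows; each row is the pose to reach, as a shift and turn from the pose commanded when the call began, along the tool's axes at that moment; what a row does not reach only later rows make up. A row lasts 1/12 s, in which the tool goes at most 41.7 mm and 7.16 degrees, less where a joint would pass 70% of its speed; a pose out of reach is approached as far as the arm can. A call with a gripper value outside its range is refused whole. "fingers" is the opening, from 0 (shut) to 1 (fully open), set as the call begins (left out, the last holds). The fingers move at their own pace and stop on an object; the grip force is fixed at half the most. Time passes only in rows, so rows that repeat a pose let the fingers close. It gives the time, the measured TCP pose, the force, the opening and the grip force at its end, in the units of the state.
- ctrl.get_obs(): the state, without advancing time (a new reading comes with each control period).
- ctrl.snapshot(name): name is "side" or "top" or "wrist"; returns a dict with "img" (384x512x3 uint8, red, green, blue), "K" (3x3 intrinsics, pixels), "k1" (the pictures are not rectified: a ray, as slopes to the right and down, at radius r is drawn at 1 + k1 r^2 times it, then the intrinsics apply), "pose" (4x4, takes a point from camera to world coordinates). Camera axes: x right, y down, z forward; pixel columns grow to the right and rows downward; lengths in m; the calibration is good to about 2 mm. A picture is of the moment at which its call begins. There is no depth.
- ctrl.close_job(): hands the job in; it is judged then, once.
The state is a dict: "clock": time; "joint_pos": joint angles; "qvel": joint speeds; "tau": joint torques, N m; "tool_pos": TCP position; "orientation": TCP orientation; "force": force on the tool from outside, world axes, zero at the start; "moment": the same for the moment, N m; "opening": finger opening in m; "gripper_force": force on a finger pad.
Only numpy, scipy, OpenCV 4.12 (cv2) and the standard library are available. Lean on these libraries where they do the work, as an engineer would, in place of code of your own. Each camera call takes 0.05 s, during which the arm holds its last target. There are 200 camera calls.

TASK

The roll of masking tape stands on its edge and could roll off the bench, and the jar with the yellow lid stands where it should lie. Without gripping or lifting anything, first push the jar aside along the bench, keeping it upright, until the place in front of the roll is clear while the roll still stands; then push the roll over towards the place where the jar stood, so that it lies flat on the bench right there and not on the jar. Push gently and leave the other things alone.

Things in the scene. Friction and masses are not known exactly. Their poses are not given: they have to be found in the camera images.
- tape: roll of beige masking tape, ring 109 mm outer, 72 mm inner diameter, 24 mm wide, 0.12-0.24 kg, loose, on its edge. Origin: centre of the flat face towards the jar, about 54 mm up. z axis: along the ring's axis from that face to the other, level, pointing away from the jar; straight up once laid as asked. Rolls if pushed along its edge; pushed some 13 degrees over, it topples by itself.
- tape_landing (a point): point on the axis of the roll, 55 mm in front of the face that looks towards the jar (moves with the roll). While the roll stands, the point on the bench straight below it is where the centre of the roll will come to lie, so a disc 109 mm across about it must be clear.
- jar: clear plastic specimen jar with cotton wool in it and a yellow lid, 59 mm tall, body 44 mm and lid 51 mm in diameter, 0.055 to 0.11 kg, loose, upright, standing in front of the roll. Origin: centre of its underside, z axis up.
- banana: bystander: banana lying on the right, 78x194x49 mm, loose. Origin: underside, near its middle.
- jar_open: bystander: clear jar without a lid, standing on the right, 46 mm wide, 55 mm tall, loose. Origin: centre of its underside.
- spool: bystander: spool of blue thread standing on the left, 27 mm wide, 32 mm tall, loose. Origin: underside, 14 mm from the spool's axis, on the side where the thread end lies.
- scissors: bystander: scissors with blue handles lying on the left, 52x150x8 mm, loose. Origin: underside, near the middle.
Not all that is in view belongs to the job. Of the things that look like the tape, the middle-sized one is meant.

How it is judged:
By the outcome, as a careful person would: the job done as asked, in the order asked, and still so for the second after the job is handed in, with the robot touching nothing.
It also fails if it takes over 48 s, if anything falls off the work surface, if the arm or the gripper's body presses on something with over 40 N, if the wrist force passes 120 N, or if a joint passes its speed limit or range.

## Working session

There is one attempt and no reset: what is moved stays moved. The work goes in short steps, Python scripts to look and compute and a tool call to move; the robot and the scene stay as the last step left them, time stands still between calls to the robot, and variables do not carry over. Pictures are saved under pics/ and viewed, at most 10 in all, crops included, and the job is handed in when it is done.

Besides the shell and the picture viewer there is one more tool, called after "Request:" as a command line: name --argument value ..., lists and objects as JSON in quotes. send_rows: Moves the arm, as the interface text tells. Its arguments: {"type":"object","properties":{"plan":{"type":"array","items":{"type":"array","items":{"type":"array","items":{"type":"number"}}}},"fingers":{"type":"number"}},"required":["plan"]}

```bash
mkdir -p pics; cat > h.py <<'E'
import numpy as np, cv2
from plant import ctrl
from scipy.spatial.transform import Rotation as R
def snap(n,f=None):
    s=ctrl.snapshot(n)
    if f: cv2.imwrite(f'pics/{f}.png',s['img'][:,:,::-1])
    return s
def ray(s,u,v):
    K=np.array(s['K']);k=s['k1']
    d=np.array([(u-K[0,2])/K[0,0],(v-K[1,2])/K[1,1]]);p=d.copy()
    for _ in range(20): p=d/(1+k*(p@p))
    T=np.array(s['pose']);return T[:3,3],T[:3,:3]@np.array([p[0],p[1],1])
def onz(s,u,v,z=0):
    o,d=ray(s,u,v);return o+d*(z-o[2])/d[2]
def proj(s,P):
    T=np.array(s['pose']);c=T[:3,:3].T@(np.array(P)-T[:3,3]);p=c[:2]/c[2]
    p=p*(1+s['k1']*(p@p));K=np.array(s['K']);return np.array([K[0,0]*p[0]+K[0,2],K[1,1]*p[1]+K[1,2]])
def tri(s1,a,s2,b):
    o1,d1=ray(s1,*a);o2,d2=ray(s2,*b)
    t=np.linalg.lstsq(np.c_[d1,-d2],o2-o1,rcond=None)[0];p,q=o1+d1*t[0],o2+d2*t[1]
    return (p+q)/2,np.linalg.norm(p-q)
E
python3 - <<'E'
from h import *
np.set_printoptions(precision=3,suppress=True)
a=snap('top');b=snap('side')
cv2.imwrite('pics/a.png',np.hstack([a['img']])[:,:,::-1]);cv2.imwrite('pics/b.png',b['img'][:,:,::-1])
for s in(a,b):print(s['pose'],s['K'],s['k1'])
print(ctrl.get_obs())
E
```

```text
[[ 0.024 -0.992  0.126  0.354]
 [-1.    -0.023  0.006 -0.02 ]
 [-0.003 -0.126 -0.992  1.714]
 [ 0.     0.     0.     1.   ]] [[492.149   0.    244.806]
 [  0.    492.149 192.787]
 [  0.      0.      1.   ]] -0.13658729594930896
[[-0.956 -0.211  0.204  0.295]
 [-0.292  0.634 -0.716  0.851]
 [ 0.021 -0.744 -0.668  0.899]
 [ 0.     0.     0.     1.   ]] [[377.575   0.    251.412]
 [  0.    377.575 190.725]
 [  0.      0.      1.   ]] -0.03440496968067284
{'clock': 0.1, 'joint_pos': array([ 80.849,  20.588,   0.64 ,  -0.019, -70.134, -16.507]), 'qvel': array([ 0.009, -0.051,  0.128,  0.098, -0.034, -0.056]), 'tau': array([ -0.001, -58.416,  29.375,   7.016,   0.01 ,  -0.   ]), 'tool_pos': array([0.292, 0.608, 0.226]), 'orientation': array([179.916,  -0.006, -25.664]), 'force': array([-0.423, -0.579, -0.161]), 'moment': array([-0.013, -0.001,  0.005]), 'gripper_force': 0.0, 'opening': 0.08734109298813737}
```

View pics/a.png

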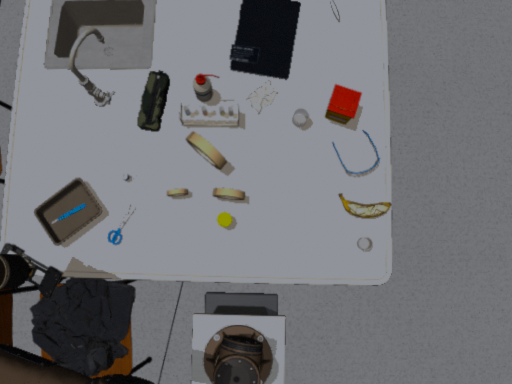

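View pics/b.png

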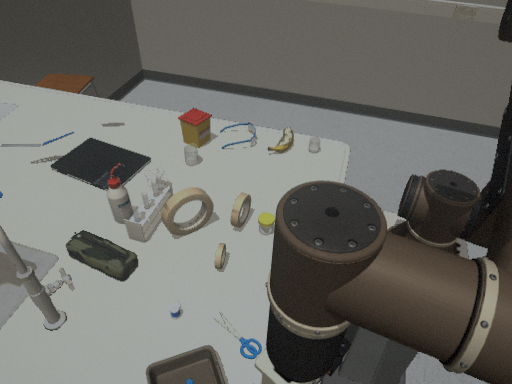

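The top view shows three beige rolls: large at (207,150), middle at (229,194) and small at (177,192). The middle one fits: it is the middle size, and the yellow-lidded jar at (225,220) stands in front of it. I'll confirm this in an enlarged crop while measuring.

```bash
python3 - <<'E'
from h import *
np.set_printoptions(precision=4,suppress=True)
a=snap('top');b=snap('side')
c1=cv2.resize(a['img'][140:240,150:270],None,fx=4,fy=4,interpolation=cv2.INTER_CUBIC)
c2=cv2.resize(b['img'][180:280,195:285],None,fx=4,fy=4,interpolation=cv2.INTER_CUBIC)[:400,:312]
cv2.imwrite('pics/c.png',np.hstack([c1,c2])[:,:,::-1])
for n,s in(('top',a),('side',b)):
    h=cv2.cvtColor(s['img'],cv2.COLOR_RGB2HSV)
    for nm,lo,hi in(('beige',(14,50,80),(28,190,255)),('yel',(26,200,100),(34,255,255))):
        m=cv2.inRange(h,lo,hi);k,l,st,ce=cv2.connectedComponentsWithStats(m)
        for i in range(1,k):
            if st[i,4]>40:
                r=cv2.minAreaRect(np.argwhere(l==i)[:,::-1].astype(np.float32))
                print(n,nm,st[i],ce[i],'rect',np.array(cv2.boxPoints(r)).round(1).tolist())
                if n=='top': print('   z=.1',onz(s,*ce[i],.1)[:2],'z=.059',onz(s,*ce[i],.059)[:2],'box@.1',[onz(s,*p,.1)[:2].round(3).tolist() for p in cv2.boxPoints(r)])
                elif nm=='yel': print('   z=.055',onz(s,*ce[i],.055)[:2])
E
```

```text
top beige [187 132  39  34 343] [206.5015 148.9825] rect [[186.0, 138.10000610351562], [194.0, 129.39999389648438], [226.0, 158.89999389648438], [217.89999389648438, 167.60000610351562]]
   z=.1 [0.7033 0.1213] z=.059 [0.7122 0.1249] box@.1 [[0.739, 0.192], [0.77, 0.166], [0.671, 0.055], [0.641, 0.081]]
top beige [167 189  20   7  77] [177.3896 191.9221] rect [[167.0, 189.0], [186.0, 189.0], [186.0, 195.0], [167.0, 195.0]]
   z=.1 [0.5561 0.2131] z=.059 [0.5612 0.219 ] box@.1 [[0.565, 0.248], [0.567, 0.185], [0.546, 0.184], [0.545, 0.247]]
top beige [213 188  11   9  68] [218.     191.5588] rect [[212.60000610351562, 194.8000030517578], [213.6999969482422, 186.8000030517578], [223.10000610351562, 188.1999969482422], [222.0, 196.10000610351562]]
   z=.1 [0.5605 0.0783] z=.059 [0.5657 0.0808] box@.1 [[0.549, 0.096], [0.576, 0.093], [0.572, 0.062], [0.546, 0.065]]
top beige [227 189  18  10 101] [236.2277 193.7723] rect [[226.8000030517578, 196.1999969482422], [228.39999389648438, 188.10000610351562], [244.5, 191.3000030517578], [242.89999389648438, 199.39999389648438]]
   z=.1 [0.5545 
[... 2146 characters left out ...]
1.1999969482422], [376.5, 199.0], [387.20001220703125, 223.60000610351562], [382.29998779296875, 225.6999969482422]]
side beige [ 355  242  122   81 4301] [421.9956 281.5103] rect [[353.6000061035156, 281.6000061035156], [372.20001220703125, 233.1999969482422], [484.79998779296875, 276.3999938964844], [466.1000061035156, 324.8999938964844]]
side beige [215 254   7  15  71] [217.662  261.5775] rect [[214.3000030517578, 267.70001220703125], [215.5, 253.5], [221.10000610351562, 254.0], [219.89999389648438, 268.20001220703125]]
side beige [483 278  29  68 721] [502.4521 311.9778] rect [[483.0, 345.0], [498.5, 277.8999938964844], [522.9000244140625, 283.5], [507.3999938964844, 350.6000061035156]]
```

View pics/c.png

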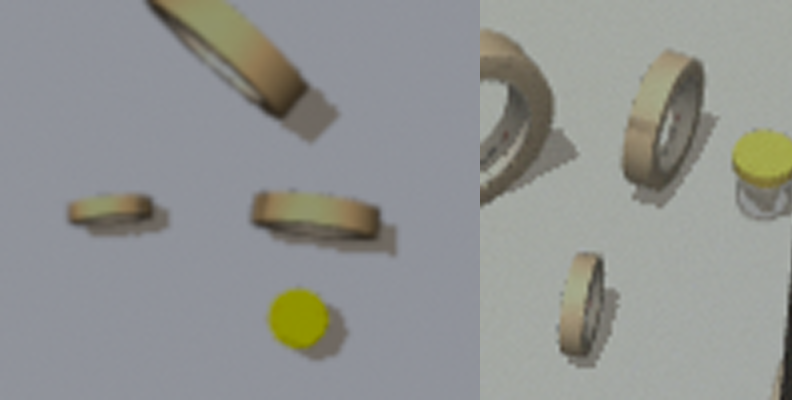

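The crop confirms it: the middle roll (crop 252–380, 190–240) stands behind the yellow-lidded jar, with the small roll to its left and the large one behind. Next I'll work out the ring pose and the first hover move.

```bash
cat >> h.py <<'E'
np.set_printoptions(precision=4,suppress=True)
def go(pos,rpy,base=None):
    o=ctrl.get_obs() 
    p0,r0=base if base else (o['tool_pos'],o['orientation'])
    A=R.from_euler('xyz',r0,degrees=True);B=R.from_euler('xyz',rpy,degrees=True)
    print('from',np.array(p0),np.array(r0),'row cm/deg',np.r_[A.inv().apply(np.array(pos)-p0)*100,(A.inv()*B).as_rotvec(degrees=True)].round(2))
E
python3 - <<'E'
from h import *
a=snap('top');b=snap('side')
L,Rr=onz(a,213,192.5,.055),onz(a,245,196,.055);print(L,Rr,np.linalg.norm(L-Rr))
print('jar lid side centre',onz(b,266.5,218.5,.059),'spool etc')
print('edge of bench',onz(a,225,277,0))
# large roll
print('big near end',onz(a,226,163,.075),onz(a,217,168,.075))
go([.40,.22,.26],[180,0,0])
E
```

```text
[0.5626 0.0979 0.055 ] [ 0.5532 -0.0111  0.055 ] 0.1094771620124379
jar lid side centre [0.4699 0.0586 0.059 ] spool etc
edge of bench [0.2767 0.0514 0.    ]
big near end [0.6617 0.0557 0.075 ] [0.6439 0.0857 0.075 ]
from [0.2922 0.6083 0.2262] [179.9692  -0.004  -25.6599] row cm/deg [ 26.53  30.34  -3.36   0.03   0.   -25.66]
```

The manual's scale: shifts go in shares of 60 cm and turns go in shares of 90 degrees. Converting my numbers, 30.3 cm / 60 = 0.505, 26.5 cm / 60 = 0.4417, -25.7 degrees / 90 = -0.2856.

Request:
send_rows --plan '[[[0.055, 0.0633, -0.0067, 0, 0, -0.0356], [0.11, 0.1267, -0.0133, 0, 0, -0.0711], [0.165, 0.1883, -0.0217, 0, 0, -0.1067], [0.22, 0.2517, -0.0283, 0, 0, -0.1422], [0.275, 0.315, -0.035, 0, 0, -0.1778], [0.3317, 0.3783, -0.0417, 0, 0, -0.2133], [0.3867, 0.4417, -0.0483, 0, 0, -0.2489], [0.4417, 0.505, -0.0567, 0, 0, -0.2856]]]' --fingers 0

```text
clock: 0.97
tool_pos: [0.3812, 0.2863, 0.2547]
orientation: [-180.0, -0.0, 0.2]
force: [1.9, 0.2, -0.4]
opening: 0.0397
gripper_force: 0.0
```

Request:
send_rows --plan '[[[0, 0, 0, 0, 0, 0], [0, 0, 0, 0, 0, 0], [0, 0, 0, 0, 0, 0]]]'

```text
clock: 1.22
tool_pos: [0.3814, 0.2884, 0.2547]
orientation: [-179.9, -0.0, -0.0]
force: [-0.1, 0.2, -1.0]
opening: 0.0201
gripper_force: 0.0
```

```bash
python3 - <<'E'
from h import *
w=snap('wrist','w1');print(w['pose']);go([.47,.12,.06],[180,0,0])
for P in([.471,.0577,.059],[.558,.043,.109],[.491,.049,0]):print(proj(w,P))
E
```

```text
[[ 0.0003 -0.957  -0.2901  0.4597]
 [-1.     -0.0004  0.0001  0.2877]
 [-0.0002  0.2901 -0.957   0.4131]
 [ 0.      0.      0.      1.    ]]
from [0.3812 0.2889 0.2544] [-179.98     -0.0045    0.0138] row cm/deg [ 8.87 16.9  19.43 -0.02 -0.    0.01]
[445.4739 104.2581]
[515.9889   5.2663]
[427.121   90.9896]
```

View pics/w1.png

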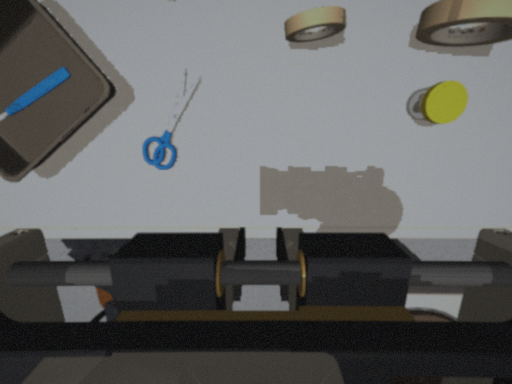

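The picture shows the lid at (445,102), within 2 px of its predicted position (445,104), so the measurement holds. I'll go in beside the jar, tilted so the fingertips lead and meet the body low, under the lid.

```bash
python3 - <<'E'
from h import *
go([.47,.15,.08],[165,0,0]);go([.47,.13,.012],[165,0,0])
go([.47,.13,.012],[165,0,0],base=([.47,.15,.08],[165,0,0]));go([.47,.03,.012],[165,0,0],base=([.47,.13,.012],[165,0,0]))
E
```

```text
from [0.3812 0.2889 0.2544] [-179.98     -0.0045    0.0138] row cm/deg [  8.88  13.9   17.43 -15.02  -0.01   0.01]
from [0.3812 0.2889 0.2544] [-179.98     -0.0045    0.0138] row cm/deg [  8.87  15.9   24.23 -15.02  -0.01   0.01]
from [0.47 0.15 0.08] [165   0   0] row cm/deg [0.   0.17 7.09 0.   0.   0.  ]
from [0.47  0.13  0.012] [165   0   0] row cm/deg [0.   9.66 2.59 0.   0.   0.  ]
```

In the tool's units: 17.4 cm / 60 = 0.29, 13.9 cm / 60 = 0.2317, -15 degrees / 90 = -0.1667.

Request:
send_rows --plan '[[[0.025, 0.0383, 0.0483, -0.0278, 0, 0], [0.05, 0.0767, 0.0967, -0.0556, 0, 0], [0.0733, 0.1167, 0.145, -0.0833, 0, 0], [0.0983, 0.155, 0.1933, -0.1111, 0, 0], [0.1233, 0.1933, 0.2417, -0.1389, 0, 0], [0.1483, 0.2317, 0.29, -0.1667, 0, 0], [0.1483, 0.2317, 0.29, -0.1667, 0, 0], [0.1483, 0.2317, 0.29, -0.1667, 0, 0]]]'

```text
clock: 1.93
tool_pos: [0.4695, 0.1489, 0.0779]
orientation: [164.7, 0.2, 0.0]
force: [-0.0, 0.6, 1.4]
opening: 0.0004
gripper_force: 0.0
```

```bash
python3 - <<'E'
from h import *
print(ctrl.get_obs()['force'])
go([.47,.13,.013],[165,0,0])
E
```

```text
[-0.0309  0.6021  1.4477]
from [0.4695 0.1489 0.0779] [164.7441   0.2237   0.0311] row cm/deg [0.07 0.12 6.76 0.26 0.21 0.09]
```

In the tool's units: 6.7 cm / 60 = 0.1117, 6 cm / 60 = 0.1.

Request:
send_rows --plan '[[[0, 0, 0.0283, 0, 0, 0], [0, 0, 0.0567, 0, 0, 0], [0, 0.0017, 0.0833, 0, 0, 0], [0, 0.0017, 0.1, 0, 0, 0], [0, 0.0017, 0.1117, 0, 0, 0], [0, 0.0017, 0.1117, 0, 0, 0], [0, 0.0017, 0.1117, 0, 0, 0]]]'

```text
clock: 2.52
tool_pos: [0.4708, 0.1324, 0.0166]
orientation: [165.1, -0.1, 0.1]
force: [0.8, 0.5, 0.0]
opening: 0.0004
gripper_force: 0.0
```

```bash
python3 - <<'E'
from h import *
print(ctrl.get_obs()['force'])
go([.47,.09,.013],[165,0,0])
a=snap('top');b=snap('side','s2')
h=cv2.cvtColor(a['img'],cv2.COLOR_RGB2HSV);m=cv2.inRange(h,(26,200,100),(34,255,255));y,x=np.nonzero(m);print(x.mean(),y.mean(),onz(a,x.mean(),y.mean(),.059))
cv2.imwrite('pics/s2.png',cv2.resize(np.hstack([b['img'][150:270,180:320],a['img'][150:270,170:270]]),None,fx=3,fy=3)[:,:,::-1])
E
```

```text
[0.7858 0.4778 0.0471]
from [0.4708 0.1324 0.0166] [165.0553  -0.0637   0.1035] row cm/deg [-0.09  4.    1.44 -0.06 -0.09  0.08]
226.63768115942028 218.79710144927537 [0.4739 0.0488 0.059 ]
```

View pics/s2.png

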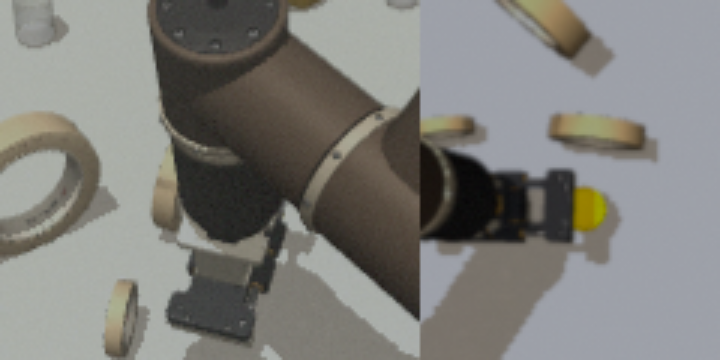

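The jar at (590,209) in the crop is untouched and the roll still stands. The gripper is in line with the jar, so I'll push it gently towards −y.

In the tool's units: 4.6 cm / 60 = 0.0767, 4.1 cm / 60 = 0.0683.

Request:
send_rows --plan '[[[0, 0.01, 0.0067, 0, 0, 0], [0, 0.02, 0.0083, 0, 0, 0], [0, 0.03, 0.0117, 0, 0, 0], [0, 0.04, 0.0142, 0, 0, 0], [0, 0.0483, 0.0167, 0, 0, 0], [0, 0.0583, 0.0192, 0, 0, 0], [0, 0.0683, 0.0217, 0, 0, 0], [0, 0.0767, 0.0242, 0, 0, 0]]]'

```text
clock: 3.28
tool_pos: [0.4704, 0.0823, 0.0138]
orientation: [165.0, -0.0, 0.0]
force: [0.3, -0.1, -0.2]
opening: 0.0005
gripper_force: 0.3
```

In the tool's units: 3.9 cm / 60 = 0.065, 3.4 cm / 60 = 0.0567.

Request:
send_rows --plan '[[[0, 0.0083, 0.0017, 0, 0, 0], [0, 0.015, 0.0042, 0, 0, 0], [0, 0.0233, 0.0067, 0, 0, 0], [0, 0.0317, 0.0083, 0, 0, 0], [0, 0.04, 0.0108, 0, 0, 0], [0, 0.0483, 0.0133, 0, 0, 0], [0, 0.0567, 0.015, 0, 0, 0], [0, 0.065, 0.0167, 0, 0, 0]]]'

```text
clock: 3.95
tool_pos: [0.4703, 0.0421, 0.0142]
orientation: [165.0, 0.0, 0.0]
force: [0.2, 0.3, 0.0]
opening: 0.0005
gripper_force: 0.1
```

```bash
cat > chk.py <<'E'
from h import *
import sys
o=ctrl.get_obs();print(o['tool_pos'],o['orientation'],o['force'])
for n in('top','side'):
    a=snap(n);h=cv2.cvtColor(a['img'],cv2.COLOR_RGB2HSV);m=cv2.inRange(h,(26,200,80),(34,255,255))
    k,l,st,ce=cv2.connectedComponentsWithStats(m)
    for i in range(1,k):
        if st[i,4]>15:print(n,st[i],onz(a,*ce[i],.059))
    cv2.imwrite(f'pics/{sys.argv[1]}_{n}.png',cv2.resize(a['img'][150:270,180:300],None,fx=3,fy=3)[:,:,::-1])
E
python3 chk.py p1
```

```text
[0.4703 0.0421 0.0142] [164.9929   0.0088   0.0406] [0.2122 0.2659 0.0492]
top [233 215   6  10  37] [0.4742 0.0173 0.059 ]
```

```bash
python3 -c "
import cv2,numpy as np
cv2.imwrite('pics/p1.png',np.hstack([cv2.imread('pics/p1_top.png'),cv2.imread('pics/p1_side.png')]))"
```

```text
(no output)
```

View pics/p1.png

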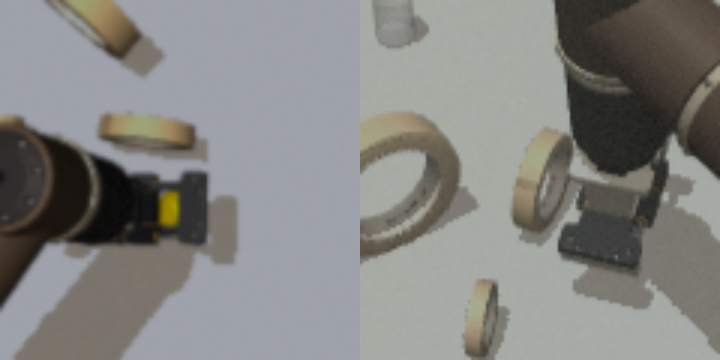

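The roll still stands (150,130 in the left crop). The lid shows yellow through the gripper at (169,210), so the jar is moving along ahead of the fingers. I'll keep pushing.

In the tool's units: 3.9 cm / 60 = 0.065, 3.4 cm / 60 = 0.0567.

Request:
send_rows --plan '[[[0, 0.0083, 0.0017, 0, 0, 0], [0, 0.015, 0.0042, 0, 0, 0], [0, 0.0233, 0.0067, 0, 0, 0], [0, 0.0317, 0.0083, 0, 0, 0], [0, 0.04, 0.0108, 0, 0, 0], [0, 0.0483, 0.0133, 0, 0, 0], [0, 0.0567, 0.015, 0, 0, 0], [0, 0.065, 0.0175, 0, 0, 0]]]'

```text
clock: 4.72
tool_pos: [0.4703, 0.0017, 0.0142]
orientation: [165.0, 0.0, 0.0]
force: [0.2, -0.4, -0.3]
opening: 0.0004
gripper_force: 0.1
```

In the tool's units: 3.2 cm / 60 = 0.0533, 2.9 cm / 60 = 0.0483.

Request:
send_rows --plan '[[[0, 0.0083, 0.0017, 0, 0, 0], [0, 0.015, 0.0042, 0, 0, 0], [0, 0.0233, 0.0067, 0, 0, 0], [0, 0.0317, 0.0083, 0, 0, 0], [0, 0.04, 0.0108, 0, 0, 0], [0, 0.0483, 0.0133, 0, 0, 0], [0, 0.0533, 0.0142, 0, 0, 0], [0, 0.0533, 0.0142, 0, 0, 0]]]'

```text
clock: 5.38
tool_pos: [0.4701, -0.0316, 0.0142]
orientation: [165.0, 0.0, 0.0]
force: [0.2, 0.3, 0.6]
opening: 0.0007
gripper_force: 0.0
```

Request:
send_rows --plan '[[[0, -0.0167, -0.0042, 0, 0, 0], [0, -0.0333, -0.0083, 0, 0, 0], [0, -0.0667, -0.0167, 0, 0, 0], [0, -0.1167, -0.0317, 0, 0, 0], [0, -0.15, -0.0583, 0, 0, 0], [0, -0.1667, -0.1083, 0, 0, 0], [0, -0.1667, -0.1667, 0, 0, 0], [0, -0.1667, -0.2167, 0, 0, 0]]]'

```text
clock: 6.05
tool_pos: [0.4702, 0.1021, 0.1154]
orientation: [165.0, 0.0, 0.2]
force: [1.5, 0.1, 0.1]
opening: 0.0003
gripper_force: 0.0
```

```bash
python3 chk.py p2;python3 -c "
import cv2,numpy as np
cv2.imwrite('pics/p2.png',np.hstack([cv2.imread('pics/p2_top.png'),cv2.imread('pics/p2_side.png')]))"
```

```text
[0.4702 0.1021 0.1154] [165.0056   0.0305   0.2013] [1.5329 0.1424 0.1049]
top [255 215  14  14 155] [ 0.4673 -0.0678  0.059 ]
```

View pics/p2.png

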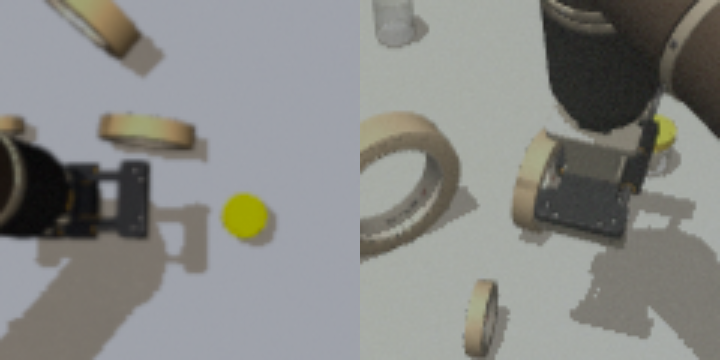

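The jar stands upright at (.467,−.068), with its lid at (245,216) in the crop. That is 119 mm from the landing point, where 81 mm is needed. The roll is still standing at (150,130). Next I'll go up and behind it.

```bash
python3 - <<'E'
from h import *
go([.47,.102,.21],[170,0,-1]);go([.592,.0407,.21],[180,0,-4.9])
E
```

```text
from [0.473  0.1041 0.1182] [165.3092  -0.3871   0.2548] row cm/deg [-0.24  2.53 -8.83  4.69 -0.65  1.14]
from [0.473  0.1041 0.1182] [165.3092  -0.3871   0.2548] row cm/deg [11.93  8.49 -7.18 14.66 -1.05  5.08]
```

In the tool's units: 11.9 cm / 60 = 0.1983, 9 cm / 60 = 0.15, 14.7 degrees / 90 = 0.1633.

Request:
send_rows --plan '[[[-0.0033, 0.0133, -0.05, 0.0167, 0, 0.0056], [-0.0033, 0.0283, -0.1, 0.0333, 0, 0.0111], [0, 0.0417, -0.1467, 0.0522, -0.0067, 0.0167], [0.05, 0.0667, -0.14, 0.0778, -0.0078, 0.0222], [0.1, 0.0917, -0.1333, 0.1111, -0.01, 0.0333], [0.15, 0.1167, -0.1267, 0.1444, -0.0111, 0.0444], [0.1983, 0.1417, -0.12, 0.1633, -0.0111, 0.0567], [0.1983, 0.1417, -0.12, 0.1633, -0.0111, 0.0567]]]'

```text
clock: 6.82
tool_pos: [0.5933, 0.0341, 0.2046]
orientation: [179.8, 0.3, -5.4]
force: [-0.4, 0.5, -0.2]
opening: 0.0002
gripper_force: 0.0
```

Request:
send_rows --plan '[[[0, 0, 0, 0, 0, 0], [0, 0, 0, 0, 0, 0]]]'

```text
clock: 6.98
tool_pos: [0.5889, 0.0364, 0.2045]
orientation: [179.7, 0.4, -5.1]
force: [-0.7, -0.8, 1.3]
opening: 0.0007
gripper_force: 0.0
```

```bash
python3 - <<'E'
from h import *
go([.592,.0407,.095],[180,0,-4.9])
w=snap('wrist','w3')
for P in([.57,.0424,.109],[.546,.0445,.109],[.558,.043,.109]):print(proj(w,P))
E
```

```text
from [0.5889 0.0364 0.2045] [179.6601   0.4131  -5.1463] row cm/deg [ 0.35 -0.52 10.95  0.34  0.41 -0.25]
[254.7771 214.3437]
[254.9532 235.9237]
[255.3016 225.2344]
```

View pics/w3.png

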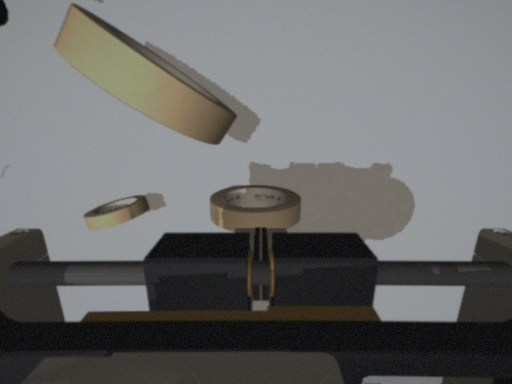

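```bash
python3 - <<'E'
from h import *
s=snap('wrist');g=s['img']
for c in(240,256,270):print(c,[(r,int(g[r,c].sum()//3)) for r in range(180,236,2)])
for r in(206,228):print(r,onz(s,256,r,.109))
for r in(184,187):print('bottom back',onz(s,256,r,.0))
E
```

```text
240 [(180, 155), (182, 154), (184, 143), (186, 58), (188, 81), (190, 132), (192, 112), (194, 96), (196, 79), (198, 89), (200, 92), (202, 93), (204, 94), (206, 67), (208, 57), (210, 61), (212, 89), (214, 94), (216, 93), (218, 94), (220, 94), (222, 96), (224, 97), (226, 95), (228, 67), (230, 56), (232, 40), (234, 22)]
256 [(180, 113), (182, 110), (184, 96), (186, 52), (188, 100), (190, 109), (192, 109), (194, 78), (196, 77), (198, 99), (200, 103), (202, 109), (204, 111), (206, 105), (208, 57), (210, 59), (212, 80), (214, 98), (216, 96), (218, 97), (220, 98), (222, 101), (224, 101), (226, 88), (228, 26), (230, 15), (232, 16), (234, 19)]
270 [(180, 110), (182, 110), (184, 108), (186, 61), (188, 67), (190, 98), (192, 99), (194, 93), (196, 72), (198, 89), (200, 93), (202, 98), (204, 96), (206, 73), (208, 56), (210, 63), (212, 88), (214, 97), (216, 94), (218, 96), (220, 95), (222, 95), (224, 98), (226, 96), (228, 68), (230, 59), (232, 56), (234, 56)]
206 [0.5785 0.0407 0.109 ]
228 [0.5545 0.043  0.109 ]
bottom back [0.5727 0.0422 0.    ]
bottom back [ 0.5684  0.0427 -0.    ]
```

The ring fills (211–301, 186–229) in the wrist view, centred on column 256 and square to the tool. Its back face is at x ≈ 0.572, as computed. I'll descend behind it.

In the tool's units: 10.9 cm / 60 = 0.1817, 10.5 cm / 60 = 0.175, 0.4 degrees / 90 = 0.0044.

Request:
send_rows --plan '[[[0.005, -0.0083, 0.025, 0, 0.0044, 0], [0.0067, -0.0083, 0.05, 0, 0.0044, 0], [0.0067, -0.0083, 0.0833, 0, 0.0044, 0], [0.0067, -0.0083, 0.1167, 0, 0.0044, 0], [0.0067, -0.0083, 0.15, 0, 0.0044, 0], [0.0067, -0.0083, 0.175, 0, 0.0044, 0], [0.0067, -0.0083, 0.1817, 0, 0.0044, 0], [0.0067, -0.0083, 0.1817, 0, 0.0044, 0]]]'

```text
clock: 7.75
tool_pos: [0.592, 0.041, 0.0956]
orientation: [179.6, 0.0, -5.0]
force: [0.4, -0.1, -0.6]
opening: 0.0002
gripper_force: 0.0
```

```bash
python3 chk.py p3;python3 -c "
import cv2,numpy as np
cv2.imwrite('pics/p3.png',np.hstack([cv2.imread('pics/p3_top.png'),cv2.imread('pics/p3_side.png')]))"
```

```text
[0.592  0.041  0.0956] [179.6389   0.0209  -5.0258] [ 0.4072 -0.0782 -0.5921]
top [254 215  15  14 159] [ 0.4677 -0.0675  0.059 ]
```

View pics/p3.png

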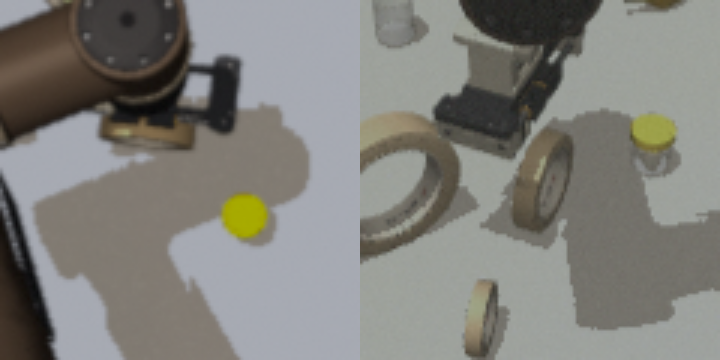

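The gripper is behind the roll, which is standing with a clear place in front; the jar is at (245,216). Now I'll push gently along −x of the tool.

In the tool's units: -3.3 cm / 60 = -0.055, -2.9 cm / 60 = -0.0483.

Request:
send_rows --plan '[[[-0.0083, 0, 0, 0, 0, 0], [-0.015, 0, 0, 0, 0, 0], [-0.0217, 0, 0, 0, 0, 0], [-0.0283, 0, 0, 0, 0, 0], [-0.035, 0, 0, 0, 0, 0], [-0.0417, 0, 0, 0, 0, 0], [-0.0483, 0, 0, 0, 0, 0], [-0.055, 0, 0, 0, 0, 0]]]'

```text
clock: 8.52
tool_pos: [0.5598, 0.0431, 0.0964]
orientation: [179.7, -0.1, -5.1]
force: [0.1, 0.7, 0.8]
opening: 0.0008
gripper_force: 0.0
```

In the tool's units: -0.7 cm / 60 = -0.0117, -0.4 cm / 60 = -0.0067.

Request:
send_rows --plan '[[[-0.0067, 0, 0, 0, 0, 0], [-0.0117, 0, 0, 0, 0, 0], [-0.0117, 0, 0, 0, 0, 0], [-0.0117, 0, 0, 0, 0, 0], [-0.0117, 0, 0, 0, 0, 0], [-0.0117, 0, 0, 0, 0, 0]]]'

```text
clock: 9.02
tool_pos: [0.5535, 0.0437, 0.0963]
orientation: [179.7, -0.1, -5.1]
force: [0.1, -1.2, 0.5]
opening: 0.0005
gripper_force: 0.0
```

```bash
python3 chk.py p4;python3 -c "
import cv2,numpy as np
cv2.imwrite('pics/p4.png',np.hstack([cv2.imread('pics/p4_top.png'),cv2.imread('pics/p4_side.png')]))"
```

```text
[0.5535 0.0437 0.0963] [179.6939  -0.0933  -5.1297] [ 0.0885 -1.2125  0.5326]
top [256 215  10   9  49] [ 0.4782 -0.064   0.059 ]
top [257 225  10   4  27] [ 0.4497 -0.0672  0.059 ]
```

View pics/p4.png

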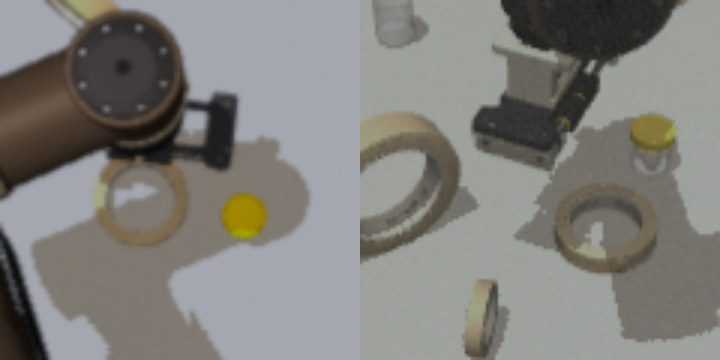

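The roll lies flat at (141,203) on the jar's old place. The jar is upright at (245,216), well clear. I'll retreat straight up, check and hand in.

In the tool's units: -12 cm / 60 = -0.2, -10 cm / 60 = -0.1667.

Request:
send_rows --plan '[[[0, 0, -0.0333, 0, 0, 0], [0, 0, -0.0667, 0, 0, 0], [0, 0, -0.1167, 0, 0, 0], [0, 0, -0.1667, 0, 0, 0], [0, 0, -0.2, 0, 0, 0], [0, 0, -0.2, 0, 0, 0], [0, 0, -0.2, 0, 0, 0], [0, 0, -0.2, 0, 0, 0]]]'

```text
clock: 9.78
tool_pos: [0.5528, 0.0443, 0.2157]
orientation: [179.7, -0.0, -5.1]
force: [-1.1, 0.1, -0.6]
opening: 0.0002
gripper_force: 0.0
```

```bash
python3 - <<'E'
from h import *
a=snap('top')
print('roll',onz(a,180+141/3,150+203/3,.024))
o=ctrl.get_obs();print(o['tool_pos'],o['force'],o['clock'])
print(ctrl.close_job())
E
```

```text
roll [0.4804 0.0492 0.024 ]
[0.5526 0.0442 0.2152] [-0.2164  0.632  -0.5264] 9.8333
the job is handed in; nothing more can be done
None
```

Handed in at 9.8 s: the jar was pushed aside upright while the roll stood, then the roll was toppled and lies flat about 11 mm from the predicted landing point, clear of the jar.

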